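# Take a locked cup off the leaning stack and put the brass ferrule in it

### The job

The small brass ferrule needs a cup so it is not lost while its knife is mended. Take the top blue cup off the leaning stack, twisting it to free its lugs as you lift and leaving the lower cup in the stand, and set it down upright on the middle of the round cork mat, without dropping it. Then put the brass ferrule into the cup and let go; leave everything else on the bench where it is.

Things in the scene. Friction and masses are not known exactly. Their poses are not given: they have to be found in the camera images.
- cup_top: Top blue stepped cup of the stack, with a white rim band, rigid, 85 mm high, 130 g. Origin: centre of its underside; z: its axis, towards the mouth. Shank 45 dia. for the lowest 40, then a cylindrical collar 64 dia. up to the rim; in the stack the whole collar (45 along the axis) shows. Its underside lies 45 above the lower cup's, along the axis. Floor 3 thick, shank bore 39 dia.
- cup_rim (a point): Centre of the top cup's mouth, on its axis, level with the rim, 85 mm above its underside. The mouth is 59 dia., narrowed to 48 by three brass tabs just below the rim (77 to 83 up), each 50 degrees wide, at 0, 120 and 240 degrees from the cup's x axis.
- cup_lugs (a point): On the top cup's axis, 28 mm above its underside, at the height of its three brass lugs (30 degrees wide, reaching 28 from the axis). In the stack they sit under the lower cup's tabs: it lifts only about 3, then drags the lower cup along. Turned about its axis 60 degrees either way (50 to 70 does) the lugs meet the gaps; it lifts out along the leaning axis, clear after 45. Friction is light.
- cup_low: Lower cup, the same shape and size as the top one, nested the same way in the stand's socket, which keeps it from turning by more than about 8 degrees but not from being lifted out. Origin: centre of its underside, z: its axis. It stays in the stand.
- seat (a point): Point of the stand where the lower cup's origin belongs; on the stack's axis.
- stand: Heavy stand bolted to the bench: dark plate 170 x 130 mm, 14 thick, with a green socket 68 dia. whose axis leans 28 degrees (0.49 rad) from vertical towards the stand's -x side. Origin: centre of the plate's underside, z up. The stack's top rim is about 160 mm above the bench.
- mat: Round cork mat, 110 mm dia., 3 thick, fixed to the bench. Origin: centre of its underside.
- ferrule: Turned brass ferrule standing on end, 20 mm dia., 45 high, 110 g, waisted to 17 near its top (33 to 37 up). Origin: centre of its underside, z: its axis.
- ferrule_mid (a point): Middle of the ferrule, on its axis.
- jar: Amber glass jar with black cap, 52 mm dia., 55 high. Bystander: leave it in place. Origin: on its underside.
- knife1: Table knife with silver handle lying flat, 190 mm long, 16 high. Bystander: leave it in place. Origin: on its underside.
- knife2: Second table knife, like the first. Bystander: leave it in place. Origin: on its underside.
- hammer: Hammer lying flat, 260 mm long. Bystander: leave it in place. Origin: on its underside.
- tin: Open food tin, 100 mm dia., 118 high. Bystander: leave it in place. Origin: on its underside.
- block: Wooden block 100 x 70 mm, 55 high. Bystander: leave it in place. Origin: on its underside.
- driver: Screwdriver lying flat, 200 mm long. Bystander: leave it in place. Origin: on its underside.
Things that resemble listed ones, but are neither listed nor needed, are in the scene too. Several things have the shape of the ferrule; the one meant has the colours described above.

How it is judged:
On the way, in this order (a step that is already met when the one before it is completed fails the run):
1. the top cup is clear of the lower cup, which is still seated in the stand (distance between cup_top and cup_low above 0.1 m and distance between cup_low and seat below 0.012 m), for 0.1 s.
2. the cup is brought down upright to within 12 mm of the mat while still held (horizontal distance between cup_top and mat below 0.03 m and z of cup_top in the frame of mat below 0.015 m and angle between cup_top's own z axis and vertical below 0.25 rad and contact force between the fingers and cup_top above 1 N), for 0.05 s.
3. the cup stands on the mat, let go (horizontal distance between cup_top and mat below 0.025 m and angle between cup_top's own z axis and vertical below 0.1 rad and z of cup_top in the frame of mat below 0.007 m and contact force between the fingers and cup_top below 0.05 N), for 0.2 s.
4. the ferrule is in the cup (horizontal distance between ferrule_mid and cup_top below 0.026 m and z of ferrule_mid in the frame of cup_top between 0.005 and 0.06 m), for 0.2 s.
At the end, for the whole second after the job is handed in: The cup stands upright (within 0.1 rad) on the mat, its axis within 25 mm of the mat's centre, with the ferrule inside it; both are at rest and released; the lower cup is within 12 mm of its seat in the stand (all of step 3 and all of step 4 and distance between cup_low and seat below 0.012 m and contact force between the fingers and ferrule below 0.05 N and linear speed of cup_top below 0.02 m/s and linear speed of ferrule below 0.03 m/s); the robot touches nothing.
It fails at once if the lower cup is pulled out of its socket (more than 25 mm from its seat) (distance between cup_low and seat above 0.025 m).
It fails at once if a bystander (jar, knife, hammer, tin, block or screwdriver) is shifted by more than 30 mm (distance of any of jar, knife1, knife2, hammer, tin, block, driver from where it was at the start of the episode above 0.03 m).
It also fails if it takes over 64 s, if anything falls off the work surface, if the arm or the gripper's body presses on something with over 40 N, if the wrist force passes 120 N, or if a joint passes its speed limit or range.

### The arm

A 6-joint arm with a two-finger parallel gripper is mounted at the origin on the work surface. World frame = base frame: x ahead of the robot, y to its left, z up, the work surface at z = 0. Lengths are in m, angles in rad, forces in N, time in s.
With the tool pointing down it reaches from about 0.3 to 0.75 m from the base axis. Payload 8.5 kg.
Tool frame: the origin (TCP) lies at the very end of the fingers, on their centre line; the grasp point (between the pads) lies 19 mm behind it; z points along the fingers, x is the direction in which the jaws open and shut, and the axes are right-handed (so a half turn about z gives the same grasp; the last joint's range is limited). The gripper opens to 88 mm and grips with 3 to 60 N. Pads are 18 mm wide; open, the fingers measure 123 mm over their backs; the gripper's body (75 mm by 187 mm) begins 45 mm behind the grasp point.
Start: joints at [-1.532, 0.381, 1.297, -0, 1.464, -0.215], TCP at [0.138, -0.532, 0.239] pointing down, gripper open.
Joint ranges: [-3.11, 3.11], [-0.89, 2.33], [0.22, 2.48], [-1.42, 4.56], [0.17, 2.85], [-2.88, 2.88]. Speed limits (rad/s): [2.39, 2.39, 3.14, 3.14, 3.14, 3.14].

### API

Orientations are given as a unit quaternion [w, x, y, z].
In Python, from station import bot gives the robot as it stands.
- The arm moves only by the tool arm_command, never from a script. Its argument "plan" is a list of rows, each a list of 7 numbers: the closure, from 0 (fully open) to 1 (shut), then the shift along the tool's x, y, z in m, then the turn, a rotation vector about the tool's x, y, z in rad. In form: [[hand, dx, dy, dz, rx, ry, rz], ...]. A call has 1 to 20 rows; each row is the pose to reach, as a shift and turn from the pose measured when the call began, along the tool's axes at that moment; what a row does not reach only later rows make up. A row lasts 1/8 s, in which the tool goes at most 62.5 mm and 10.7 degrees, less where a joint would pass 70% of its speed; a pose out of reach is approached as far as the arm can. A call with a gripper value outside its range is refused whole. The fingers move at their own pace and stop on an object; "squeeze" is the grip in N (left out, the last holds). Time passes only in rows, so rows that repeat a pose let the fingers close. It gives the time, the measured TCP pose, the force and the opening at its end, in the units of the state.
- bot.observe(): the state, without advancing time (a new reading comes with each control period).
- bot.capture(name): name is "side" or "top" or "wrist"; returns a dict with "frame" (480x640x3 uint8, red, green, blue), "intrinsics" (3x3 intrinsics, pixels), "R" (3x3) and "t" (3): a world point X has camera coordinates R X + t; the wrist camera has in their place "mount" (4x4, takes a point from camera to tool coordinates, whose origin is the TCP and whose axes are the tool frame's). Camera axes: x right, y down, z forward; pixel columns grow to the right and rows downward; lengths in m; the calibration is good to about 2 mm. The wrist camera is an equidistant fisheye: a pixel r from the principal point sees the ray r / f radians off the axis. A picture is of the moment at which its call begins: read the wrist's pose just before it. There is no depth.
- bot.finish_job(): hands the job in, once; it reports no verdict.
The state is a dict: "clock": time; "joint_positions": joint angles; "qvel": joint speeds; "joint_efforts": joint torques, N m; "ee_pos": TCP position; "orientation": TCP orientation; "wrist_force": force on the tool from outside, world axes, zero at the start; "moment": the same for the moment, N m; "width": opening from 0.0 (shut) to 1.0 (fully open).
Only numpy, scipy, OpenCV 4.12 (cv2) and the standard library are available. Lean on these libraries where they do the work, as an engineer would, in place of code of your own. Each camera call takes 0.05 s, during which the arm holds its last target.

## Working session

There is one attempt and no reset: what is moved stays moved. The work goes in short steps, Python scripts to look and compute and a tool call to move; the robot and the scene stay as the last step left them, time stands still between calls to the robot, and variables do not carry over. Pictures are saved under pics/ and viewed, and the job is handed in when it is done.

Besides the shell and the picture viewer there is one more tool, called after "Emit:" as a command line: name --pt "numbers of a row" for each row, then --argument value for the rest. arm_command: Moves the arm, as the interface text tells. Its arguments: {"type":"object","properties":{"plan":{"type":"array","items":{"type":"array","items":{"type":"number"}}},"squeeze":{"type":"number"}},"required":["plan"]}

```bash
ls; mkdir -p pics
python3 - <<'E'
from station import bot
import cv2,numpy as np
print(bot.observe())
for n in ["side","top","wrist"]:
    c=bot.capture(n); cv2.imwrite(f"pics/{n}0.png",c["frame"][:,:,::-1])
    np.savez(f"pics/{n}0.npz",**c)
    for k in c:
        if k!="frame": print(n,k,np.round(c[k],4).tolist())
E
```

```text
pics
{'clock': 0.0, 'joint_positions': array([-1.53230475e+00,  3.81179169e-01,  1.29820002e+00, -1.33386284e-05,
        1.46360632e+00, -2.15274334e-01]), 'qvel': array([-3.24529199e-04, -4.11666664e-04,  9.22007726e-05, -8.13190051e-04,
       -4.48313278e-04,  8.50615074e-04]), 'joint_efforts': array([ 8.86923499e-04, -4.37930954e+01, -2.24563265e+01,  7.13455584e-02,
        3.52258631e-02, -1.31763845e-04]), 'ee_pos': array([ 0.1380758 , -0.53211373,  0.2381673 ]), 'orientation': array([-5.29741101e-04,  7.90901960e-01, -6.11942485e-01, -4.52138426e-04]), 'wrist_force': array([ 1.23513615, -0.61090106, -0.27945775]), 'moment': array([-0.03573944,  0.03974916, -0.00015293]), 'width': 0.9976187424337981}
side intrinsics [[492.3102, 0.0, 330.5649], [0.0, 492.3102, 241.1966], [0.0, 0.0, 1.0]]
side R [[0.8495, -0.5275, -0.0134], [-0.2674, -0.4085, -0.8727], [0.4549, 0.7449, -0.4881]]
side t [-0.483, 0.2851, 0.7898]
top intrinsics [[576.7773, 0.0, 312.1752], [0.0, 576.7773, 235.8175], [0.0, 0.0, 1.0]]
top R [[0.0192, -0.9998, 0.0062], [-0.9906, -0.0199, -0.1357], [0.1358, -0.0035, -0.9907]]
top t [0.025, 0.6046, 1.4889]
wrist intrinsics [[371.6483, 0.0, 312.7417], [0.0, 371.6483, 246.9465], [0.0, 0.0, 1.0]]
wrist mount [[1.0, 0.0004, -0.0, 0.0008], [-0.0004, 0.9488, 0.3158, -0.0818], [0.0002, -0.3158, 0.9488, -0.1449], [0.0, 0.0, 0.0, 1.0]]
```

View pics/side0.png

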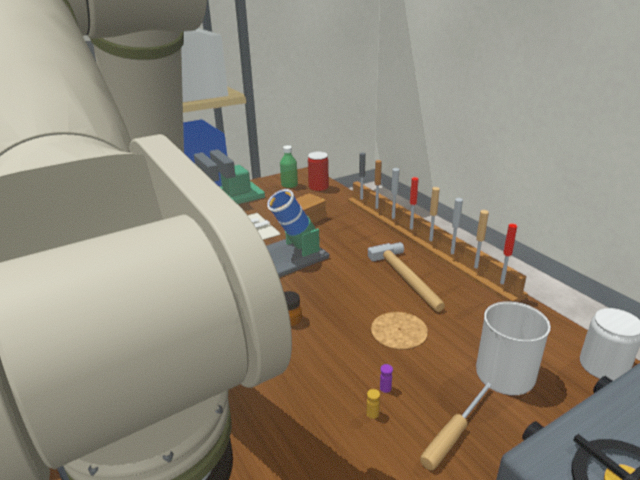

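View pics/top0.png

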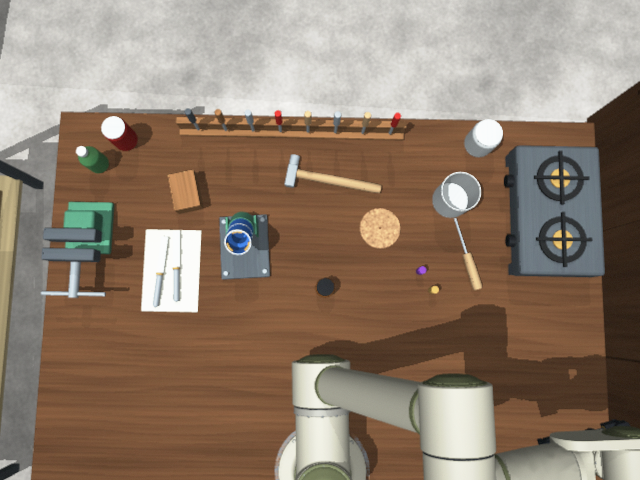

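View pics/wrist0.png

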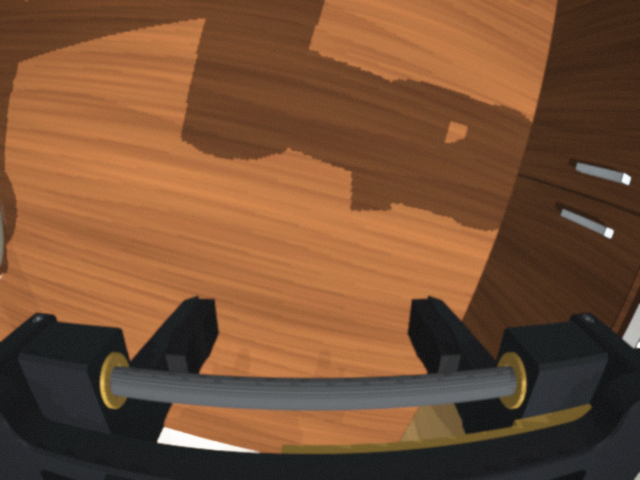

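The side view shows the blue stack at about (290,213), the mat at (399,330), and ferrule-like pieces at (386,378) purple and (373,404) yellow. In the top view these are at (238,240), (380,228), (422,270) and (435,290). I'll enlarge both.

Run:
```python
import cv2,numpy as np
s=cv2.imread("pics/side0.png");t=cv2.imread("pics/top0.png")
a=cv2.resize(s[170:290,230:350],(400,400),interpolation=cv2.INTER_CUBIC)
b=cv2.resize(t[200:290,200:290],(400,400),interpolation=cv2.INTER_CUBIC)
cv2.imwrite("pics/z1.png",np.hstack([a,b]))
a=cv2.resize(s[350:430,350:430],(400,400),interpolation=cv2.INTER_CUBIC)
b=cv2.resize(t[250:310,400:460],(400,400),interpolation=cv2.INTER_CUBIC)
cv2.imwrite("pics/z2.png",np.hstack([a,b]))
```

```text
(no output)
```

View pics/z1.png

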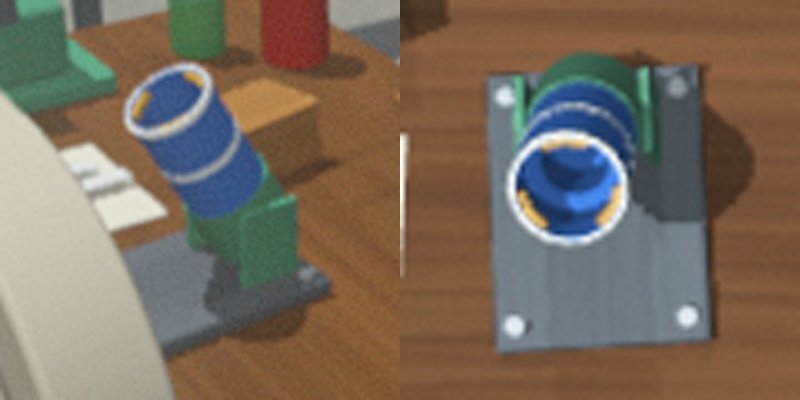

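View pics/z2.png

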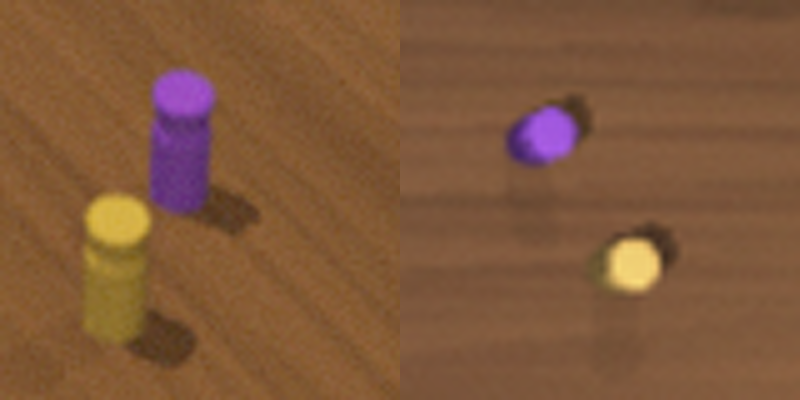

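Candidates: purple at (422,270) and yellow-brass at (435,290) in the top view, the same pair at (386,378) and (373,404) in the side view. The crop shows only the yellow one is brass, so that is the ferrule. Next I'll measure positions.

```bash
cat > h.py <<'E'
import cv2,numpy as np
from scipy.spatial.transform import Rotation as Ro
def ray(c,px):
    K,R,t=c["intrinsics"],c["R"],c["t"]
    d=R.T@np.linalg.inv(K)@np.array([px[0],px[1],1.]); return -R.T@t,d/np.linalg.norm(d)
def onz(c,px,z):
    o,d=ray(c,px); return o+d*(z-o[2])/d[2]
def tri(*cp):
    A=np.zeros((3,3));b=np.zeros(3);rs=[ray(c,p) for c,p in cp]
    for o,d in rs:
        P=np.eye(3)-np.outer(d,d);A+=P;b+=P@o
    X=np.linalg.solve(A,b)
    return X,[np.linalg.norm(np.cross(X-o,d)) for o,d in rs]
def proj(c,X):
    p=c["intrinsics"]@(c["R"]@X+c["t"]); return p[:2]/p[2]
def quat(o): return Ro.from_quat([o[1],o[2],o[3],o[0]])
def blob(hsv,lo,hi,roi):
    m=cv2.inRange(hsv,np.array(lo),np.array(hi)); z=np.zeros_like(m);x0,y0,x1,y1=roi;z[y0:y1,x0:x1]=m[y0:y1,x0:x1]
    return z
E
python3 - <<'E'
from h import *
s=dict(np.load("pics/side0.npz"));t=dict(np.load("pics/top0.npz"))
def H(c): return cv2.cvtColor(c["frame"],cv2.COLOR_RGB2HSV)
hs,ht=H(s),H(t)
def ell(m,nm):
    cs,_=cv2.findContours(m,cv2.RETR_EXTERNAL,cv2.CHAIN_APPROX_NONE)
    k=max(cs,key=cv2.contourArea); h=cv2.convexHull(k)
    e=cv2.fitEllipse(h) if len(h)>5 else None; mo=cv2.moments(k); print(nm,cv2.contourArea(k),np.round(e[0],1),np.round(e[1],1),round(e[2]),"mom",round(mo['m10']/mo['m00'],1),round(mo['m01']/mo['m00'],1)); return e
# pixel probes
print("mat",ht[228,380],hs[330,399],"ferr",ht[290,435],hs[397,373],"rim",ht[254,238], 'plate',ht[265,245])
em=ell(blob(ht,(5,60,150),(25,170,255),(350,200,410,255)),"mat top")
es=ell(blob(hs,(5,60,140),(25,170,255),(365,305,435,355)),"mat side")
print("mat",onz(t,em[0],.003),onz(s,es[0],.003))
ef=ell(blob(ht,(20,80,190),(35,255,255),(420,280,450,300)),"fer top")
ef2=ell(blob(hs,(20,120,150),(35,255,255),(360,385,385,403)),"fer side top")
print("ferr",onz(t,ef[0],.045),onz(s,ef2[0],.045))
er=ell(blob(ht,(0,0,170),(180,60,255),(220,225,258,258)),"rim top")
er2=ell(blob(hs,(0,0,160),(180,60,255),(262,185,298,215)),"rim side")
print("rim",tri((t,er[0]),(s,er2[0])))
# bolts
for x in [(200,200,226,230),(262,212,290,226),(200,265,226,290),(262,265,290,290),]:
    e=blob(ht,(0,0,170),(180,50,255),x); mo=cv2.moments(e,True); 
    if mo['m00']: p=(mo['m10']/mo['m00'],mo['m01']/mo['m00']); print("bolt",np.round(p,1),mo['m00'],onz(t,p,.017))
E
```

```text
mat [ 13 124 163] [ 17 119 193] ferr [ 22 131 241] [ 22 167 211] rim [105  39 217] plate [101  41 131]
mat top 1255.5 [379.5 227.7] [40.4 41.4] 116 mom 379.6 227.8
mat side 1751.0 [400.2 328.8] [41.9 69.7] 112 mom 399.5 329.2
mat [ 0.63517322 -0.1463002   0.003     ] [ 0.63800418 -0.14789538  0.003     ]
fer top 26.0 [434.2 289.4] [6.3 6.9] 11 mom 434.4 289.3
fer side top 95.0 [373.  393.8] [10.4 12.8] 97 mom 373.1 393.8
ferr [ 0.46841771 -0.2848883   0.045     ] [ 0.46883296 -0.28731401  0.045     ]
rim top 522.0 [237.2 241.9] [25.7 27.4] 106 mom 237.1 241.9
rim side 383.0 [279.8 199.6] [18.2 29. ] 57 mom 279.8 199.7
rim (array([0.56953271, 0.21997285, 0.15899686]), [np.float64(0.00026367765542942273), np.float64(0.00026367765542934424)])
bolt [223.2 221.4] 19.0 [0.64186638 0.27785304 0.017     ]
bolt [224.2 273. ] 13.0 [0.50244007 0.26973654 0.017     ]
bolt [264.1 270.7] 18.0 [0.51062271 0.16335625 0.017     ]
```

```bash
cat >> h.py <<'E'
PSI=0.065
A=np.array([-np.sin(np.radians(28))*np.cos(PSI),-np.sin(np.radians(28))*np.sin(PSI),np.cos(np.radians(28))])
RIM=np.array([.5695,.2200,.1590])
MAT=np.array([.6366,-.1471,0]); FER=np.array([.4686,-.2861,0])
def Rtool(zdir,yaw):
    z=zdir/np.linalg.norm(zdir); x=np.array([np.cos(yaw),np.sin(yaw),0]); x-=z*(x@z); x/=np.linalg.norm(x)
    return Ro.from_matrix(np.stack([x,np.cross(z,x),z],1))
def delta(st,p,R):
    R0=quat(st["orientation"]); d=R0.inv().apply(p-st["ee_pos"]); r=(R0.inv()*R).as_rotvec(); return np.round(d,4),np.round(r,4)
E
python3 - <<'E'
from h import *
from station import bot
s=dict(np.load("pics/side0.npz"));t=dict(np.load("pics/top0.npz"))
ims=[]
for c,roi in((s,(230,170,120)),(t,(200,200,90))):
    im=c["frame"][:,:,::-1].copy(); x,y,w=roi; k=400/w
    im=cv2.resize(im[y:y+w,x:x+w],(400,400),interpolation=cv2.INTER_CUBIC)
    u=np.cross(A,[0,1,0]);u/=np.linalg.norm(u);v=np.cross(A,u)
    for off,col in((0,(0,0,255)),(-.045,(0,255,255)),(-.09,(255,0,255))):
        for th in np.arange(0,6.28,.1):
            q=(proj(c,RIM+A*off+.032*(u*np.cos(th)+v*np.sin(th)))-[x,y]+.5)*k
            cv2.circle(im,tuple(int(i) for i in q),1,col,-1)
    ims.append(im)
cv2.imwrite("pics/z3.png",np.hstack(ims))
st=bot.observe()
print(delta(st,RIM+A*.09,Rtool(-A,1.08)), RIM+A*.09, A)
# yaw from plate corner edges in top view
E
```

```text
(array([-6.277e-01, -5.650e-01,  6.000e-04]), array([ 0.0973,  0.6257, -2.3903])) [0.52733679 0.21725552 0.23846528] [-0.46848015 -0.03049417  0.88294759]
```

View pics/z3.png

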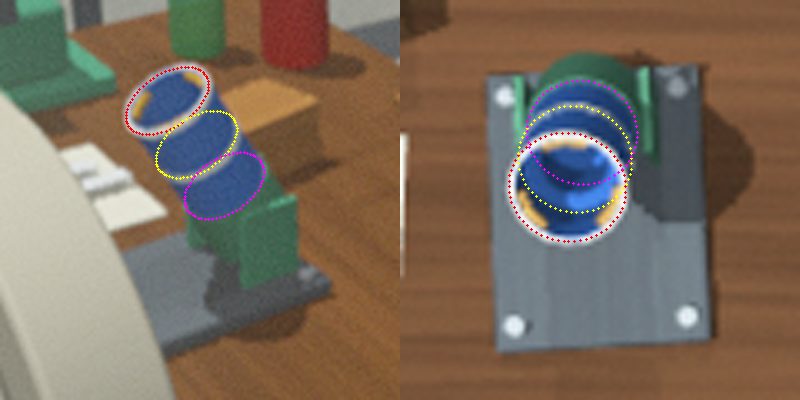

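Run:
```python
from h import *
from station import bot
st=bot.observe()
print(delta(st,RIM+A*.09,Rtool(-A,-1.06)))
R0=quat(st["orientation"]);print(R0.as_matrix().round(3))
```

```text
(array([-6.277e-01, -5.650e-01,  6.000e-04]), array([ 0.4682,  0.1429, -0.2065]))
[[ 0.251 -0.968 -0.   ]
 [-0.968 -0.251  0.001]
 [-0.001 -0.    -1.   ]]
```

Emit:
arm_command --pt "0 -0.05 -0.045 -0.04 0 0 0" --pt "0 -0.1 -0.09 -0.06 0.05 0.015 -0.02" --pt "0 -0.15 -0.135 -0.06 0.1 0.03 -0.04" --pt "0 -0.2 -0.18 -0.06 0.15 0.045 -0.06" --pt "0 -0.25 -0.225 -0.06 0.2 0.06 -0.08" --pt "0 -0.3 -0.27 -0.06 0.25 0.075 -0.1" --pt "0 -0.35 -0.315 -0.06 0.3 0.09 -0.12" --pt "0 -0.4 -0.36 -0.06 0.35 0.105 -0.14" --pt "0 -0.45 -0.405 -0.06 0.4 0.12 -0.16" --pt "0 -0.5 -0.45 -0.05 0.45 0.135 -0.18" --pt "0 -0.55 -0.495 -0.04 0.468 0.143 -0.206" --pt "0 -0.59 -0.53 -0.02 0.468 0.143 -0.206" --pt "0 -0.6277 -0.565 0.0006 0.4682 0.1429 -0.2065" --pt "0 -0.6277 -0.565 0.0006 0.4682 0.1429 -0.2065" --pt "0 -0.6277 -0.565 0.0006 0.4682 0.1429 -0.2065" --pt "0 -0.6277 -0.565 0.0006 0.4682 0.1429 -0.2065" --squeeze 20

```text
clock: 2.15
ee_pos: [0.527, 0.2169, 0.2384]
orientation: [-0.14, 0.826, -0.51, 0.197]
wrist_force: [0.1, -0.7, -0.4]
width: 1.002
```

```bash
cat > w.py <<'E'
from h import *
def wproj(c,st,X):
    R=quat(st["orientation"]);M=c["mount"]
    p=R.inv().apply(X-st["ee_pos"]); q=M[:3,:3].T@(p-M[:3,3]); K=c["intrinsics"]
    th=np.arctan2(np.hypot(q[0],q[1]),q[2]); ph=np.arctan2(q[1],q[0])
    return np.array([K[0,2]+K[0,0]*th*np.cos(ph),K[1,2]+K[1,1]*th*np.sin(ph)])
def wray(c,st,px):
    K=c["intrinsics"];u=(np.array(px)-K[:2,2])/np.array([K[0,0],K[1,1]]);r=np.linalg.norm(u)
    d=np.array([*(np.sin(r)*u/max(r,1e-9)),np.cos(r)]); M=c["mount"];R=quat(st["orientation"])
    return R.apply(M[:3,3])+st["ee_pos"],R.apply(M[:3,:3]@d)
E
python3 - <<'E'
from w import *
from station import bot
st=bot.observe();c=bot.capture("wrist");im=c["frame"][:,:,::-1].copy()
print(st["ee_pos"],st["joint_positions"].round(3),st["wrist_force"].round(2),st["clock"]); print(delta(st,RIM+A*.09,Rtool(-A,-1.06)))
u=np.cross(A,[0,1,0]);u/=np.linalg.norm(u);v=np.cross(A,u)
cv2.imwrite("pics/w1raw.png",im)
for off,col in((0,(0,0,255)),(-.045,(0,255,255))):
    for th in np.arange(0,6.28,.06):
        q=wproj(c,st,RIM+A*off+.032*(u*np.cos(th)+v*np.sin(th))); cv2.circle(im,tuple(int(round(i)) for i in q),1,col,-1)
cv2.imwrite("pics/w1.png",im)
E
```

```text
[0.52703047 0.21688791 0.23842765] [ 0.214  0.251  1.584 -0.095  0.825  1.368] [ 0.05 -0.72 -0.45] 2.15
(array([-0.0002, -0.0004,  0.0001]), array([0.0007, 0.    , 0.0003]))
```

View pics/w1.png

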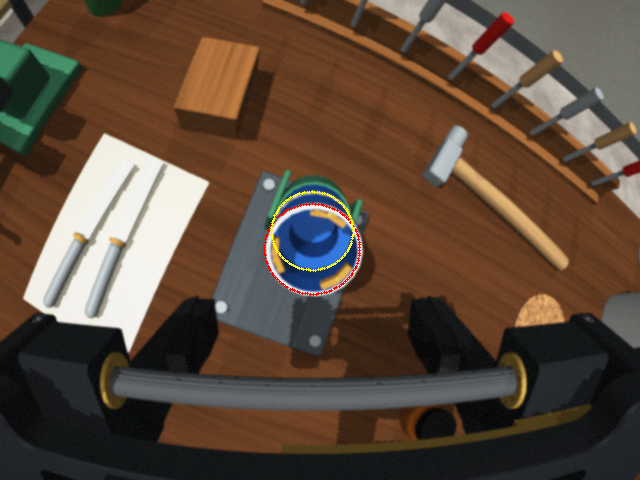

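The wrist view shows the predicted rim circle lying on the white band, centred at about (313,249), and the lower band matches as well. I'll check the stand's yaw from the bolts in this view, which bears on the lift axis.

Run:
```python
from w import *
from station import bot
st=bot.observe();im=cv2.imread("pics/w1raw.png");h=cv2.cvtColor(im,cv2.COLOR_BGR2HSV);c=dict(np.load("pics/wrist0.npz"))
P=[]
for roi in((258,174,278,195),(211,297,232,318),(305,331,326,352)):
    m=blob(h,(0,0,170),(180,60,255),roi);mo=cv2.moments(m,True);p=(mo['m10']/mo['m00'],mo['m01']/mo['m00'])
    o,d=wray(c,st,p);X=o+d*(.017-o[2])/d[2];P.append(X);print(np.round(p,1),mo['m00'],X.round(4))
e=P[0]-P[1];print("yaw",np.arctan2(e[1],e[0]),np.linalg.norm(e)); e=P[1]-P[2];print(np.arctan2(-e[0],e[1]),np.linalg.norm(e)); print("centre",(P[0]+P[2])/2)
m=blob(h,(0,0,150),(180,70,255),(255,195,370,305));cs,_=cv2.findContours(m,0,1);k=cv2.convexHull(max(cs,key=cv2.contourArea));print("rim ell",cv2.fitEllipse(k))
```

```text
[268.5 183.8] 82.0 [0.6434 0.2757 0.017 ]
[220.8 306.7] 100.0 [0.5038 0.2648 0.017 ]Traceback (most recent call last):
  File "<stdin>", line 6, in <module>
ZeroDivisionError: float division by zero
```

Emit:
arm_command --pt "0 0 0 0.03 0 0 0" --pt "0 0 0 0.06 0 0 0" --pt "0 0 0 0.09 0 0 0" --pt "0 0 0 0.11 0 0 0" --pt "0 0 0 0.125 0 0 0" --pt "0 0 0 0.125 0 0 0" --pt "0 0 0 0.125 0 0 0"

```text
clock: 3.08
ee_pos: [0.5857, 0.2202, 0.1294]
orientation: [-0.141, 0.825, -0.51, 0.198]
wrist_force: [0.6, 0.6, 0.3]
width: 1.0
```

Run:
```python
from w import *
from station import bot
st=bot.observe();c=bot.capture("wrist");cv2.imwrite("pics/w2.png",c["frame"][:,:,::-1]);print(st["wrist_force"],delta(st,RIM-A*.035,Rtool(-A,-1.06)))
```

```text
[0.60366876 0.5577615  0.33500533] (array([-0.0009,  0.    ,  0.0013]), array([-0.0011, -0.0008, -0.0007]))
```

View pics/w2.png

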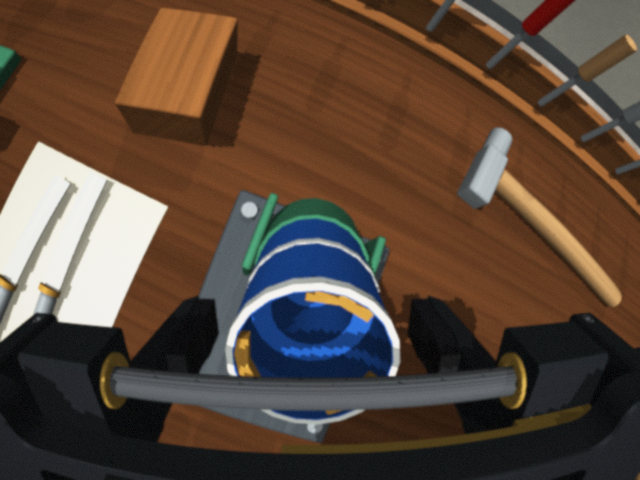

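The fingers straddle the collar, with the rim spanning columns 228–400, centred at 314 between the fingers. Closing.

Emit:
arm_command --pt "1 -0.0005 0 0.001 0 0 0" --pt "1 -0.0005 0 0.001 0 0 0" --pt "1 -0.0005 0 0.001 0 0 0" --pt "1 -0.0005 0 0.001 0 0 0" --pt "1 -0.0005 0 0.001 0 0 0" --pt "1 -0.0005 0 0.001 0 0 0" --squeeze 25

```text
clock: 3.88
ee_pos: [0.5859, 0.2208, 0.1288]
orientation: [-0.141, 0.825, -0.51, 0.198]
wrist_force: [-3.6, 0.7, 4.2]
width: 0.725
```

Run:
```python
from w import *
from station import bot
st=bot.observe();print(st["width"],st["wrist_force"],st["moment"],delta(st,RIM-A*.035,Rtool(-A,-1.06)))
```

```text
0.7252962161474775 [-3.57828909  0.65117627  4.19020754] [0.02538956 0.3258719  0.03602428] (array([-0.0003,  0.0002,  0.0006]), array([-0.0017, -0.0009, -0.0006]))
```

Emit:
arm_command --pt "1 0 0 -0.001 0 0 -0.1" --pt "1 0 0 -0.001 0 0 -0.2" --pt "1 0 0 -0.001 0 0 -0.3" --pt "1 0 0 -0.001 0 0 -0.4" --pt "1 0 0 -0.001 0 0 -0.5" --pt "1 0 0 -0.001 0 0 -0.6" --pt "1 0 0 -0.001 0 0 -0.7" --pt "1 0 0 -0.001 0 0 -0.8" --pt "1 0 0 -0.001 0 0 -0.9" --pt "1 0 0 -0.001 0 0 -1.0" --pt "1 0 0 -0.001 0 0 -1.08" --pt "1 0 0 -0.001 0 0 -1.1" --pt "1 0 0 -0.001 0 0 -1.1"

```text
clock: 5.5
ee_pos: [0.5854, 0.2207, 0.1294]
orientation: [-0.017, 0.97, -0.004, 0.242]
wrist_force: [-0.3, -0.1, -1.2]
width: 0.728
```

Run:
```python
from w import *
from station import bot
st=bot.observe();print(st["width"],st["wrist_force"],st["moment"],delta(st,RIM-A*.035,Rtool(-A,-1.06)))
c=bot.capture("wrist");cv2.imwrite("pics/w3.png",c["frame"][:,:,::-1])
R0=quat(st["orientation"]);print("axis in tool",R0.inv().apply(A))
```

```text
0.7278972282658571 [-0.29236782 -0.07626368 -1.17458555] [-0.06218625  0.22865532 -0.01032913] (array([-0.0002, -0.0003,  0.0013]), array([-6.0000e-04, -1.3000e-03,  1.0983e+00]))
axis in tool [ 1.38482241e-03  1.51753924e-04 -9.99999030e-01]
```

View pics/w3.png

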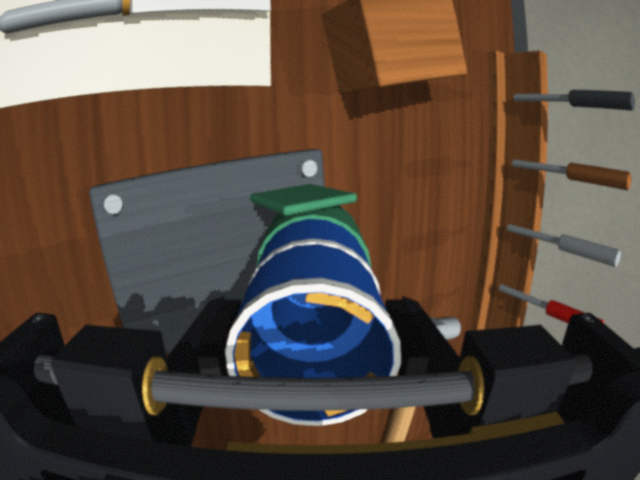

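The tab positions haven't moved in the gripper view, so the cup turned with the fingers (63°). Next, a slow test lift.

Emit:
arm_command --pt "1 0 0 -0.003 0 0 0" --pt "1 0 0 -0.006 0 0 0" --pt "1 0 0 -0.009 0 0 0" --pt "1 0 0 -0.012 0 0 0" --pt "1 0 0 -0.012 0 0 0"

```text
clock: 6.18
ee_pos: [0.5798, 0.2204, 0.1404]
orientation: [-0.017, 0.97, -0.004, 0.242]
wrist_force: [-0.7, 0.1, -0.9]
width: 0.725
```

Run:
```python
from w import *
from station import bot
st=bot.observe();print(st["width"],st["wrist_force"],st["moment"])
c=bot.capture("wrist");cv2.imwrite("pics/w4.png",c["frame"][:,:,::-1])
```

```text
0.7251239455593645 [-0.74182271  0.14750471 -0.89236239] [-0.1259044   0.189239    0.02596934]
```

View pics/w4.png

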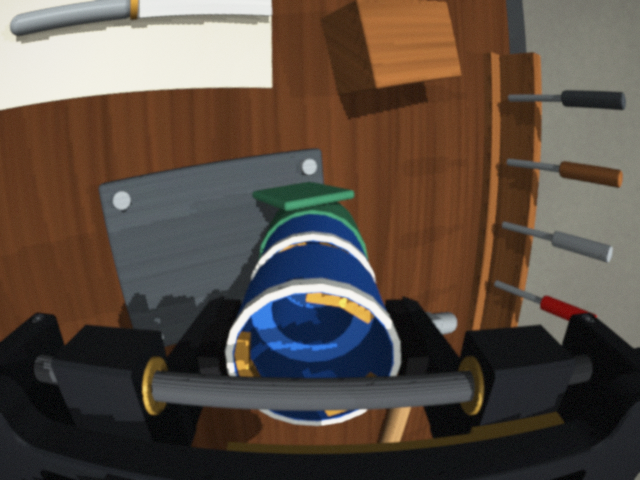

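The lower cup's rim at (313,240) is now opening up and its tab is visible at (295,243), so the cups are separating and only one cup's weight hangs on the gripper. Lifting clear.

Emit:
arm_command --pt "1 0 0 -0.006 0 0 0" --pt "1 0 0 -0.012 0 0 0" --pt "1 0 0 -0.018 0 0 0" --pt "1 0 0 -0.024 0 0 0" --pt "1 0 0 -0.03 0 0 0" --pt "1 0 0 -0.036 0 0 0" --pt "1 0 0 -0.045 0 0 0" --pt "1 0 0 -0.055 0 0 0" --pt "1 0 0 -0.07 0 0 0" --pt "1 0 0 -0.085 0 0 0" --pt "1 0 0 -0.085 0 0 0"

```text
clock: 7.6
ee_pos: [0.5397, 0.218, 0.2167]
orientation: [-0.017, 0.97, -0.004, 0.243]
wrist_force: [0.4, -0.1, -0.6]
width: 0.726
```

Run:
```python
from w import *
from station import bot
st=bot.observe();print(st["ee_pos"],st["width"],st["wrist_force"],st["moment"],st["joint_positions"])
c=bot.capture("wrist");cv2.imwrite("pics/w5.png",c["frame"][:,:,::-1])
c=bot.capture("top");cv2.imwrite("pics/t5.png",c["frame"][:,:,::-1])
R=Rtool(np.array([0,0,-1.]),0.0)
# cup underside is 50 mm beyond TCP (rim 35 behind TCP -> measured 1mm deeper grasp)
for z in (.16,.0545): print(z,delta(st,np.array([MAT[0],MAT[1],z]),R))
```

```text
[0.53974677 0.21797159 0.21673879] 0.7264127648552244 [ 0.41895869 -0.11108841 -0.62799691] [-0.03446566  0.21007939  0.00991638] [ 0.21044474  0.29293961  1.59506393 -0.09857606  0.76744126  0.27262543]
0.16 (array([0.0644, 0.3669, 0.0844]), array([-0.0343, -0.4918, -0.008 ]))
0.0545 (array([0.0146, 0.3706, 0.1773]), array([-0.0343, -0.4918, -0.008 ]))
```

View pics/w5.png

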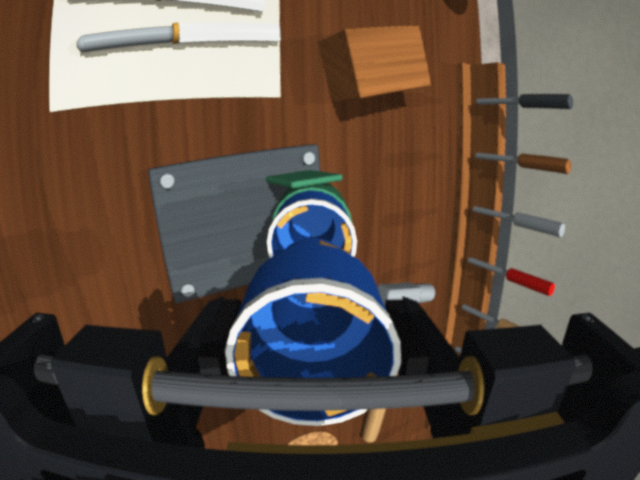

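View pics/t5.png

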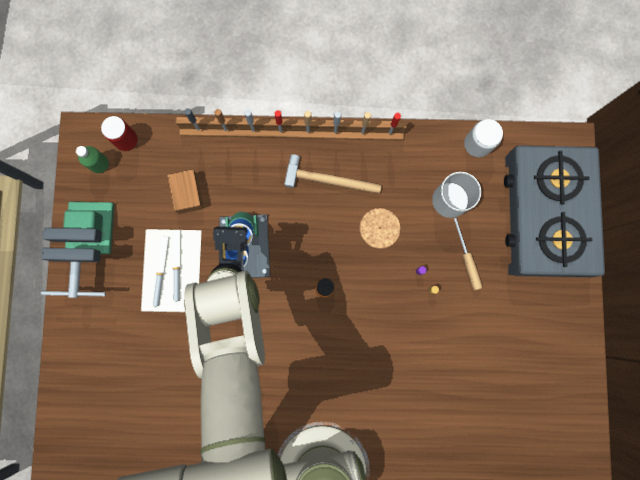

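Top cup is free, and the lower cup is still in the socket at (313,235) in the wrist view. Now to carry it over and upright it above the mat.

Emit:
arm_command --pt "1 0 0.02 -0.01 0 0 0" --pt "1 0 0.05 -0.01 -0.003 -0.05 -0.001" --pt "1 0.006 0.09 0.0 -0.007 -0.1 -0.002" --pt "1 0.015 0.13 0.01 -0.012 -0.16 -0.003" --pt "1 0.025 0.17 0.02 -0.016 -0.22 -0.004" --pt "1 0.032 0.21 0.03 -0.02 -0.28 -0.005" --pt "1 0.04 0.25 0.045 -0.024 -0.34 -0.006" --pt "1 0.048 0.29 0.06 -0.028 -0.4 -0.007" --pt "1 0.056 0.32 0.07 -0.031 -0.45 -0.008" --pt "1 0.062 0.345 0.08 -0.0343 -0.4918 -0.008" --pt "1 0.0644 0.36 0.0844 -0.0343 -0.4918 -0.008" --pt "1 0.0644 0.3669 0.0844 -0.0343 -0.4918 -0.008" --pt "1 0.0644 0.3669 0.0844 -0.0343 -0.4918 -0.008" --pt "1 0.0644 0.3669 0.0844 -0.0343 -0.4918 -0.008"

```text
clock: 9.45
ee_pos: [0.6362, -0.1466, 0.159]
orientation: [0.0, 1.0, 0.0, -0.001]
wrist_force: [0.5, -0.3, -1.2]
width: 0.729
```

Run:
```python
from w import *
from station import bot
st=bot.observe();print(st["ee_pos"],st["width"],st["wrist_force"],st["moment"])
for n in("wrist","side"):
    c=bot.capture(n);cv2.imwrite(f"pics/{n}6.png",c["frame"][:,:,::-1])
print(delta(st,np.array([MAT[0],MAT[1],.053]),Rtool(np.array([0,0,-1.]),0.0)))
```

```text
[ 0.63617289 -0.14659632  0.15897466] 0.7290494716272595 [ 0.46644327 -0.28613113 -1.19262667] [-0.02552976 -0.05366734  0.02210416]
(array([0.0006, 0.0004, 0.106 ]), array([0.0006, 0.0017, 0.0004]))
```

View pics/wrist6.png

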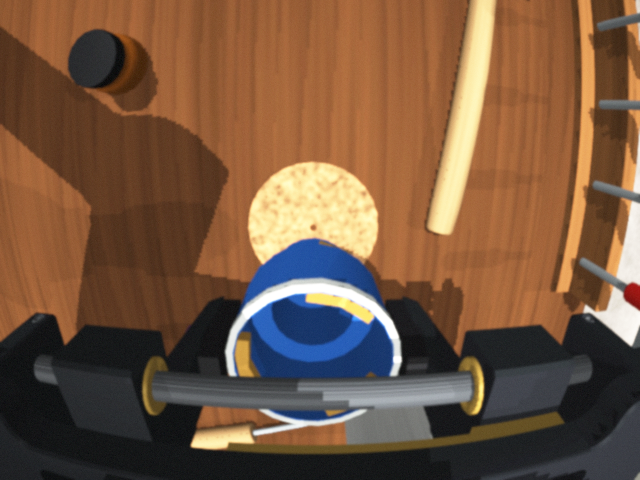

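View pics/side6.png

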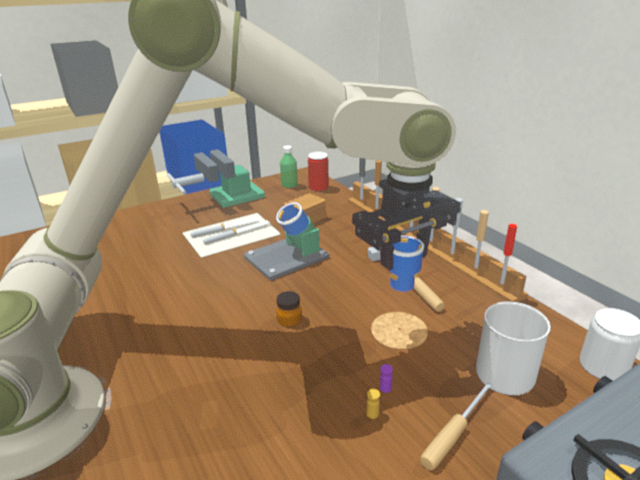

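The cup hangs upright over the mat; the mat's centre mark is at (313,227), in line with the grip. The side view shows only the two ferrule shapes. Lowering.

Emit:
arm_command --pt "1 0.0006 0.0004 0.03 0 0.0015 0" --pt "1 0.0006 0.0004 0.06 0 0.0015 0" --pt "1 0.0006 0.0004 0.085 0 0.0015 0" --pt "1 0.0006 0.0004 0.095 0 0.0015 0" --pt "1 0.0006 0.0004 0.1 0 0.0015 0" --pt "1 0.0006 0.0004 0.102 0 0.0015 0" --pt "1 0.0006 0.0004 0.103 0 0.0015 0" --pt "1 0.0006 0.0004 0.104 0 0.0015 0" --pt "1 0.0006 0.0004 0.104 0 0.0015 0"

```text
clock: 10.68
ee_pos: [0.6367, -0.1471, 0.055]
orientation: [0.0, 1.0, 0.0, -0.0]
wrist_force: [0.8, -0.4, -1.6]
width: 0.728
```

Run:
```python
from w import *
from station import bot
st=bot.observe();print(st["ee_pos"],st["width"],st["wrist_force"],st["moment"])
c=bot.capture("side");cv2.imwrite("pics/s7.png",cv2.resize(c["frame"][230:380,340:500,::-1],(640,600),interpolation=cv2.INTER_CUBIC))
```

```text
[ 0.63673799 -0.14712269  0.05504078] 0.7284188077984312 [ 0.82219861 -0.42554207 -1.58483098] [-0.03738553 -0.07048085  0.01037641]
```

View pics/s7.png

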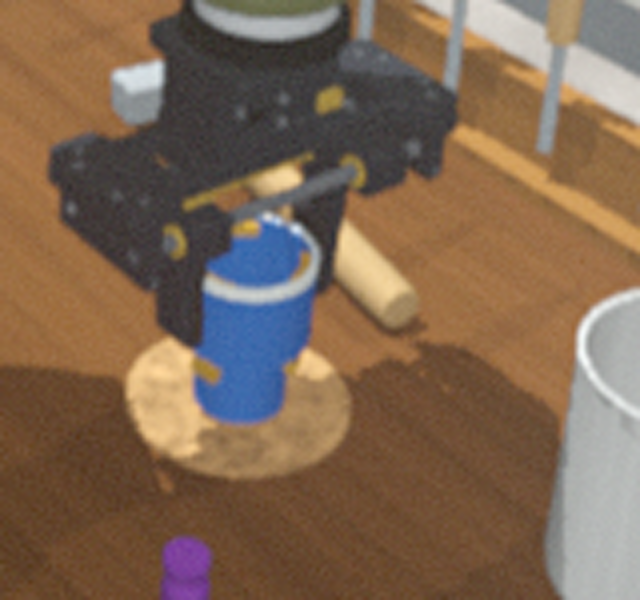

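Emit:
arm_command --pt "1 0 0 0.0007 0 0 0" --pt "1 0 0 0.0014 0 0 0" --pt "1 0 0 0.002 0 0 0" --pt "1 0 0 0.002 0 0 0"

```text
clock: 11.22
ee_pos: [0.6368, -0.1472, 0.0535]
orientation: [0.0, 1.0, 0.0, 0.0]
wrist_force: [-2.2, 0.5, 3.6]
width: 0.727
```

The 3.6 N upward force means the cup is on the mat. Opening, then withdrawing straight up.

Emit:
arm_command --pt "0.2 0 0 0 0 0 0" --pt "0.1 0 0 0 0 0 0" --pt "0 0 0 0 0 0 0" --pt "0 0 0 0 0 0 0" --pt "0 0 0 0 0 0 0"

```text
clock: 11.85
ee_pos: [0.6368, -0.1472, 0.0534]
orientation: [0.0, 1.0, 0.0, 0.0]
wrist_force: [0.3, 0.3, 0.2]
width: 0.999
```

Run:
```python
from w import *
from station import bot
st=bot.observe();print(st["ee_pos"],st["width"],st["wrist_force"])
c=bot.capture("side");cv2.imwrite("pics/s8.png",cv2.resize(c["frame"][230:380,340:500,::-1],(640,600),interpolation=cv2.INTER_CUBIC))
```

```text
[ 0.63675502 -0.14718372  0.05340625] 0.9993027591623649 [0.31382852 0.25832724 0.18798059]
```

View pics/s8.png

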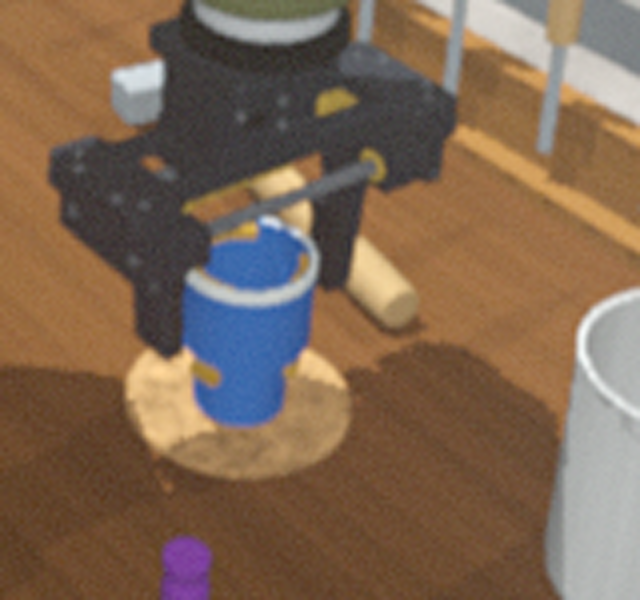

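Run:
```python
from w import *
from station import bot
t=dict(np.load("pics/top0.npz"));s=dict(np.load("pics/side0.npz"))
print("purple",onz(t,(421.8,270),.045),onz(s,(386.7,369.5),.045))
print("tin",onz(t,(460,192),.118), onz(s,(515,328),.118)); print("driver",onz(t,(456,220),.02),onz(t,(477,287),.02))
st=bot.observe()
for yaw in(-.6,-.5): print(delta(st,np.array([FER[0],FER[1],.16]),Rtool(np.array([0,0,-1.]),yaw)))
```

```text
purple [ 0.51860062 -0.25286677  0.045     ] [ 0.51912454 -0.25660516  0.045     ]
tin [ 0.71372458 -0.33739092  0.118     ] [ 0.69938814 -0.35214351  0.118     ]
driver [ 0.65785965 -0.35121002  0.02      ] [ 0.47819861 -0.40454302  0.02      ]
(array([-0.1682,  0.1389, -0.1065]), array([ 8.000e-04, -5.000e-04,  6.005e-01]))
(array([-0.1682,  0.1389, -0.1065]), array([ 8.000e-04, -5.000e-04,  5.005e-01]))
```

Emit:
arm_command --pt "0 0 0 -0.03 0 0 0" --pt "0 0 0 -0.07 0 0 0" --pt "0 0 0 -0.11 0 0 0" --pt "0 -0.02 0.015 -0.12 0 0 0.1" --pt "0 -0.05 0.045 -0.12 0 0 0.25" --pt "0 -0.08 0.07 -0.12 0 0 0.4" --pt "0 -0.11 0.095 -0.12 0 0 0.55" --pt "0 -0.14 0.12 -0.115 0 0 0.7" --pt "0 -0.16 0.135 -0.11 0 0 0.85" --pt "0 -0.168 0.139 -0.1065 0 0 1.0" --pt "0 -0.168 0.139 -0.1065 0 0 1.0" --pt "0 -0.168 0.139 -0.1065 0 0 1.0"

```text
clock: 13.4
ee_pos: [0.4692, -0.286, 0.1602]
orientation: [0.0, 0.878, -0.478, 0.001]
wrist_force: [-0.5, 0.4, 0.5]
width: 1.001
```

Run:
```python
from w import *
from station import bot
st=bot.observe();c=bot.capture("wrist");im=c["frame"][:,:,::-1].copy()
print(st["ee_pos"],st["width"],st["wrist_force"],st["clock"])
h=cv2.cvtColor(im,cv2.COLOR_BGR2HSV)
for z in(0,.045):
    for th in np.arange(0,6.28,.3):
        q=wproj(c,st,FER+[.01*np.cos(th),.01*np.sin(th),z]);cv2.circle(im,tuple(int(round(i)) for i in q),0,(0,0,255),-1)
cv2.imwrite("pics/w9.png",im)
t=bot.capture("top");np.savez("pics/top9.npz",**t);cv2.imwrite("pics/t9.png",t["frame"][:,:,::-1])
```

```text
[ 0.46920582 -0.28599129  0.1602262 ] 1.0011349230977837 [-0.53149978  0.3690441   0.46360671] 13.4
```

View pics/w9.png

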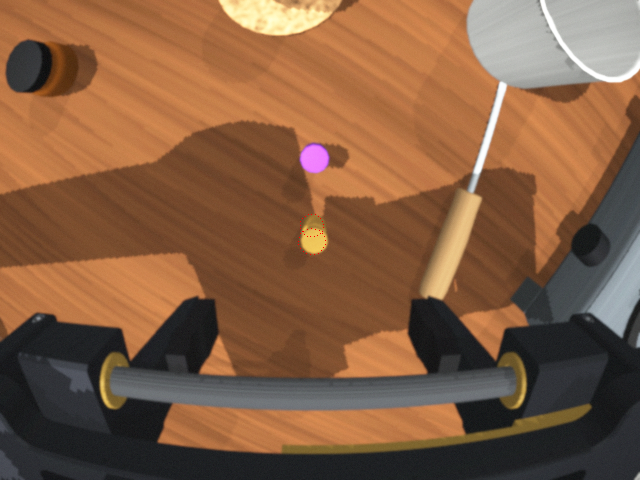

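View pics/t9.png

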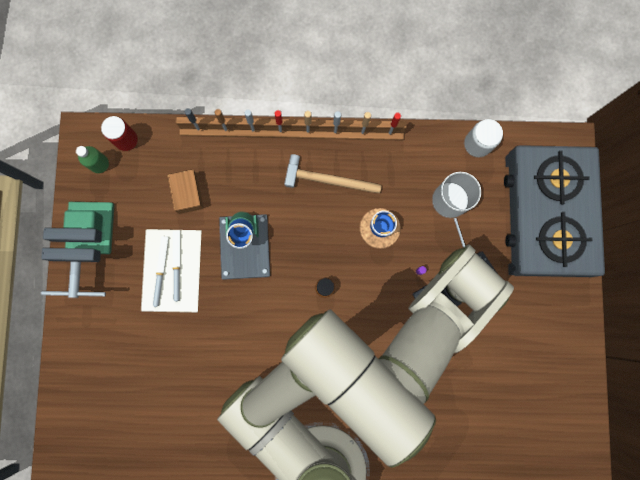

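The ferrule at (314,232) matches its projected outline, centred between the fingers. The top view shows the cup upright on the mat at (383,224) and the lower cup still in the stand. Going down.

Emit:
arm_command --pt "0 0 0 0.04 0 0 0" --pt "0 0 0 0.08 0 0 0" --pt "0 0 0 0.11 0 0 0" --pt "0 0 0 0.13 0 0 0" --pt "0 0 0 0.142 0 0 0" --pt "0 0 0 0.142 0 0 0" --pt "0.7 0 0 0.142 0 0 0" --pt "1 0 0 0.142 0 0 0" --pt "1 0 0 0.142 0 0 0" --pt "1 0 0 0.142 0 0 0" --pt "1 0 0 0.142 0 0 0" --pt "1 0 0 0.142 0 0 0" --pt "1 0 0 0.142 0 0 0" --squeeze 20

```text
clock: 15.12
ee_pos: [0.4694, -0.2861, 0.0182]
orientation: [0.0, 0.878, -0.478, 0.001]
wrist_force: [1.5, -0.8, 0.6]
width: 0.231
```

Run:
```python
from w import *
from station import bot
st=bot.observe();c=bot.capture("wrist");cv2.imwrite("pics/w10.png",c["frame"][:,:,::-1])
print(st["ee_pos"],st["width"]*88,st["wrist_force"])
t=dict(np.load("pics/top9.npz"));h=cv2.cvtColor(t["frame"],cv2.COLOR_RGB2HSV)
m=blob(h,(0,0,170),(180,60,255),(362,208,402,242));cs,_=cv2.findContours(m,0,1);k=cv2.convexHull(max(cs,key=cv2.contourArea));e=cv2.fitEllipse(k);print(e,onz(t,e[0],.088))
```

```text
[ 0.46937819 -0.28607401  0.01817367] 20.309723565274833 [ 1.52087947 -0.76401042  0.58669481]
((383.7475891113281, 222.62664794921875), (24.91727638244629, 25.624414443969727), 112.972412109375) [ 0.63563045 -0.1469763   0.088     ]
```

View pics/w10.png

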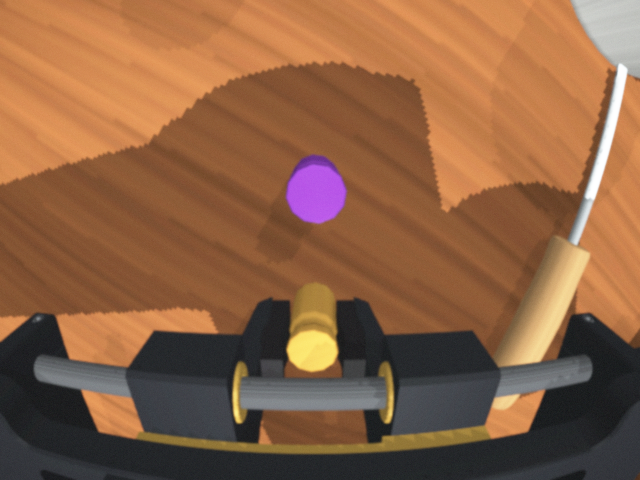

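The ferrule is held at 20.3 mm opening, visible at (313,340). The cup's rim measures at (0.6356, −0.1470), 1 mm from the mat centre. Lift and carry.

Run:
```python
from w import *
from station import bot
st=bot.observe();R=quat(st["orientation"])
for z in(.16,.094): print(delta(st,np.array([.6361,-.1470,z]),Rtool(np.array([0,0,-1.]),-1.0)))
```

```text
(array([-0.0261, -0.2155, -0.1419]), array([ 0.0002, -0.0013,  0.0031]))
(array([-0.0262, -0.2155, -0.0759]), array([ 0.0002, -0.0013,  0.0031]))
```

Emit:
arm_command --pt "1 0 0 -0.02 0 0 0" --pt "1 0 0 -0.05 0 0 0" --pt "1 0 0 -0.09 0 0 0" --pt "1 0 0 -0.13 0 0 0" --pt "1 -0.003 -0.025 -0.142 0 0 0" --pt "1 -0.008 -0.065 -0.142 0 0 0" --pt "1 -0.014 -0.11 -0.142 0 0 0" --pt "1 -0.019 -0.155 -0.142 0 0 0" --pt "1 -0.023 -0.19 -0.142 0 0 0" --pt "1 -0.0255 -0.21 -0.142 0 0 0" --pt "1 -0.0261 -0.2155 -0.142 0 -0.0013 0" --pt "1 -0.0261 -0.2155 -0.142 0 -0.0013 0" --pt "1 -0.0261 -0.2155 -0.142 0 -0.0013 0"

```text
clock: 16.8
ee_pos: [0.6355, -0.1477, 0.1601]
orientation: [0.0, 0.878, -0.479, -0.0]
wrist_force: [0.7, 0.3, -0.8]
width: 0.217
```

Run:
```python
from w import *
from station import bot
st=bot.observe();c=bot.capture("wrist");cv2.imwrite("pics/w11.png",c["frame"][:,:,::-1])
print(st["ee_pos"],st["width"]*88,st["wrist_force"])
s=bot.capture("side");cv2.imwrite("pics/s11.png",cv2.resize(s["frame"][230:380,340:500,::-1],(640,600),interpolation=cv2.INTER_CUBIC))
```

```text
[ 0.63552697 -0.147711    0.1601335 ] 19.067379949806586 [ 0.69009844  0.28578313 -0.77448606]
```

View pics/w11.png

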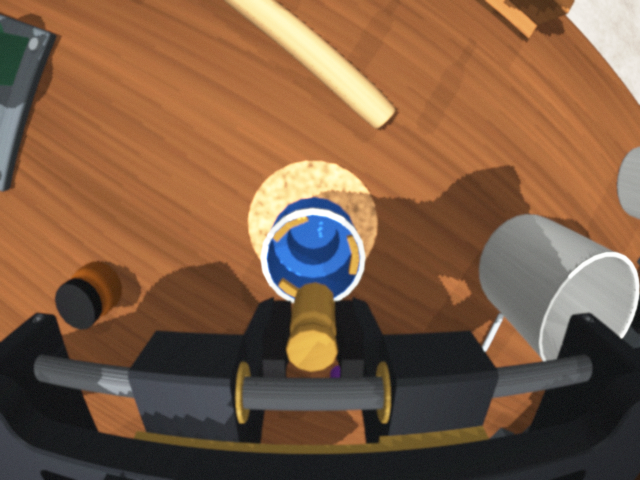

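View pics/s11.png

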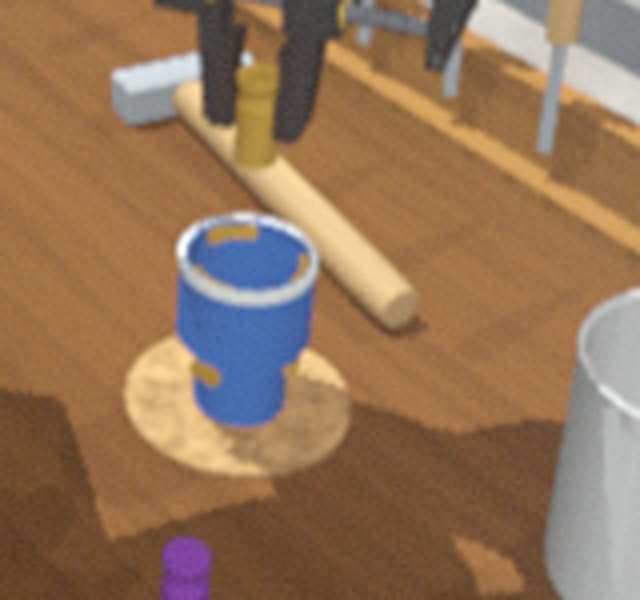

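The ferrule hangs vertical over the mouth, with the rim centred at (313,255) in line with it. I'll lower it so its end is in the mouth with the fingertips still above the rim, then release.

Emit:
arm_command --pt "1 -0.0003 -0.0008 0.02 0 0 0" --pt "1 -0.0003 -0.0008 0.04 0 0 0" --pt "1 -0.0003 -0.0008 0.055 0 0 0" --pt "1 -0.0003 -0.0008 0.065 0 0 0" --pt "1 -0.0003 -0.0008 0.066 0 0 0" --pt "1 -0.0003 -0.0008 0.066 0 0 0"

```text
clock: 17.65
ee_pos: [0.6364, -0.1471, 0.0948]
orientation: [0.0, 0.878, -0.479, 0.0]
wrist_force: [0.5, -1.0, -1.8]
width: 0.215
```

Run:
```python
from w import *
from station import bot
st=bot.observe()
print(st["ee_pos"],st["width"]*88,st["wrist_force"])
s=bot.capture("side");cv2.imwrite("pics/s12.png",cv2.resize(s["frame"][230:380,340:500,::-1],(640,600),interpolation=cv2.INTER_CUBIC))
```

```text
[ 0.63641287 -0.14709141  0.09479259] 18.903609987143657 [ 0.5417142  -0.99930694 -1.82730585]
```

View pics/s12.png

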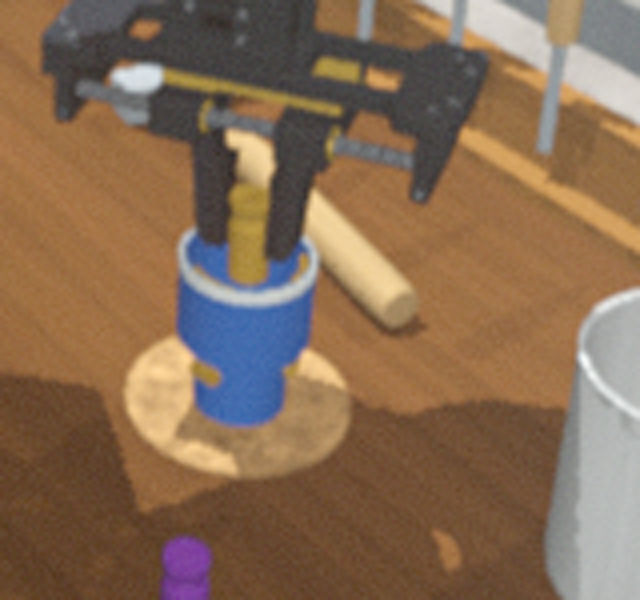

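The ferrule's lower end is inside the mouth at (248,275 in the crop) and the fingertips are about 6 mm above the rim. Releasing.

Emit:
arm_command --pt "0.4 0 0 0 0 0 0" --pt "0.4 0 0 0 0 0 0" --pt "0.4 0 0 0 0 0 0" --pt "0.4 0 0 0 0 0 0" --pt "0.4 0 0 -0.03 0 0 0" --pt "0.4 0 0 -0.07 0 0 0" --pt "0.4 0 0 -0.11 0 0 0" --pt "0.4 0 0 -0.12 0 0 0" --pt "0.4 0 0 -0.12 0 0 0"

```text
clock: 18.82
ee_pos: [0.6362, -0.1469, 0.2144]
orientation: [0.0, 0.878, -0.478, 0.0]
wrist_force: [0.2, -0.1, -1.5]
width: 0.602
```

Run:
```python
from w import *
from station import bot
st=bot.observe();c=bot.capture("wrist");cv2.imwrite("pics/w13.png",c["frame"][:,:,::-1])
print(st["ee_pos"],st["width"]*88,st["wrist_force"],st["clock"])
s=bot.capture("side");cv2.imwrite("pics/s13.png",s["frame"][:,:,::-1])
```

```text
[ 0.63622926 -0.14694262  0.21444893] 52.948647930770946 [ 0.24226116 -0.10849349 -1.52501586] 18.825
```

View pics/w13.png

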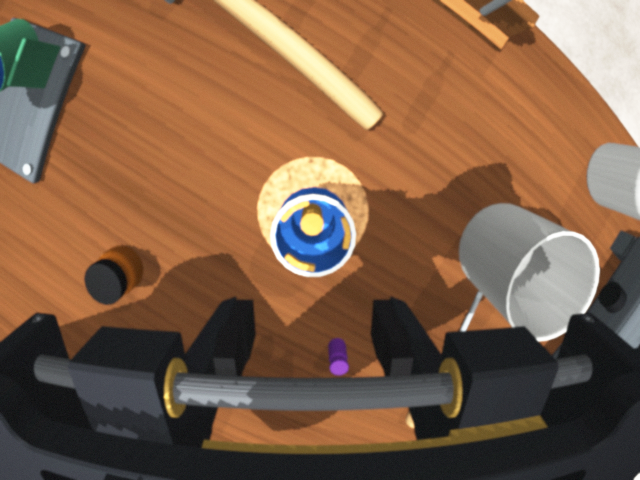

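View pics/s13.png

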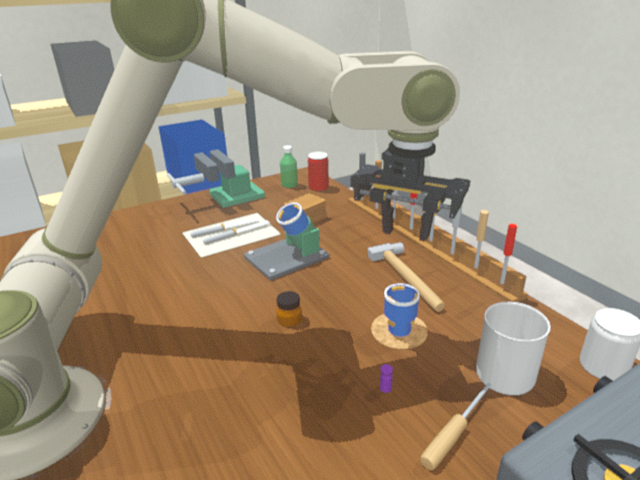

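The ferrule stands inside the cup at (313,221) in the wrist view, and the cup is upright on the mat at (401,312) in the side view. Last check: is the lower cup seated?

Run:
```python
from w import *
from station import bot
s=bot.capture("side");t=bot.capture("top")
for n,c,roi in(("side",s,(272,198,312,235)),("top",t,(220,216,262,255))):
    h=cv2.cvtColor(c["frame"],cv2.COLOR_RGB2HSV);m=blob(h,(0,0,150),(180,70,255),roi);cs,_=cv2.findContours(m,0,1)
    e=cv2.fitEllipse(cv2.convexHull(max(cs,key=cv2.contourArea)));print(n,e[0],"expected",proj(c,RIM-.045*A))
print(bot.observe()["qvel"].round(4)); print(bot.finish_job())
```

```text
side (288.7127685546875, 213.10617065429688) expected [288.41954532 212.74751616]
top (238.7154083251953, 235.46315002441406) expected [238.89882717 235.42376334]
[ 0.0004 -0.002  -0.0091 -0.0002  0.0023  0.0011]
the job is handed in; nothing more can be done
None
```

The brass ferrule is in the blue cup on the cork mat, and I handed the job in at about 19 s of the 64 s allowed. The hand-in gives no verdict, so success rests on my own checks.

- **Cup:** I gripped the top cup along its leaning axis, turned it 63°, and lifted it straight out with no sign of dragging the lower cup. I set it upright on the mat, and its rim measured about 1 mm from the mat's centre.
- **Ferrule:** I took the yellow-brass one, not the purple look-alike, and released it with its end inside the mouth so it dropped about 70 mm. The last wrist picture shows it standing inside the cup.
- **Lower cup:** its rim was within 0.5 pixel of its seated position in both fixed cameras just before hand-in.
- **Everything else:** the other things look unmoved in the pictures, but I did not measure them. The arm was clear above the cup.

No check failed or disagreed.

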